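Close the spice box's inner lid and hold the outer lid off

TASK

Stand the two loose cups in the two empty compartments of the round spice box, one in each and not dropped, then lift the pair of nested lids by the wooden handle and lower it gently on to the box until the inner lid's three ears are down in the notches of the rim and the outer lid sits on the rim. Turn the outer lid a sixth of a turn anticlockwise (from above) to its stop to unhook it, and lift it off alone, straight up, with the inner lid left seated and undisturbed so that the spoon can be laid on it. Finish holding the outer lid level by its handle, still, at least 10 cm above the box, without letting go; leave everything else where it is.

Things in the scene. Friction and masses are not known exactly. Their poses are not given: they have to be found in the camera images.
- spice_box: Round open steel box, fixed; 186 mm outside, 179 mm inside, 62 mm high, floor 3 mm thick. Origin: centre of its underside, z up. A low three-armed divider (walls 15 mm over the floor, 2.5 mm thick) lies at 60, 180 and 300 degrees from its x axis and makes three equal compartments centred on 0, 120 and 240 degrees.
- notch (a point): Middle of the notch at 60 degrees from the box's x axis, at the notch's floor, 91 mm from the axis. Three such notches in the box's rim, at 60, 180 and 300 degrees, each 30 mm wide and 6 mm deep (z 56 to 62 mm over the box's underside).
- seat (a point): Point on the box's axis, 56 mm above its underside, level with the notch floors: the origin of the inner lid lies here when it is fully seated. Axes as the box's.
- cell0 (a point): Floor point of the compartment at 0 degrees, 44 mm from the box's axis, 3 mm above its underside. A third cup stands here from the start.
- cell1 (a point): Floor point of the compartment at 120 degrees (anticlockwise from cell0 seen from above), 44 mm from the axis. Empty at the start. Fingers that close square to the radius have ample room beside a cup; along the radius only 20 mm are left outside it.
- cell2 (a point): Floor point of the compartment at 240 degrees, otherwise as cell1. Empty at the start.
- cup_in_box: Small open steel cup standing in cell0 of the box; 48 mm across the rim, 45 mm lower down, 48 mm high, 70 g. Origin: centre of its underside, z up.
- cup_1: Loose cup on the worktop, the same as cup_in_box. Best gripped from above across its upper half.
- cup_2: Loose cup on the worktop, the same as cup_in_box.
- outer_lid: Round steel outer lid, 200 mm across, about 300 g. Origin: centre of its lower (skirt) edge, z up; underside of its plate at z = 14 mm, skirt 194 mm inside. On the box its origin is 48 mm above the box's underside. A slot in the middle (top face z = 18.5 mm) measures 66 mm along its y, 22 mm along its x. At the start it stands on the worktop with the inner lid hanging in it.
- handle (a point): Middle of the outer lid's wooden handle bar, 58.5 mm above the lid's origin. The bar runs along the lid's x axis: 112 mm long, 14 mm wide (along y), 15 mm high, on two thin posts 84 mm apart that bridge slot and key. A fingertip 19 mm below the bar's middle still clears the key by 10 mm.
- inner_lid: Flat aluminium disc, 172 mm, 3 mm thick, about 160 g, under the outer lid. Origin: centre of its underside, z up. At the start it hangs 5.5 mm above the outer lid's origin, its yaw = the outer lid's yaw - 30 degrees. Three ears, 18 mm wide, reach to 93 mm from the axis at 60, 180, 300 degrees; to enter the notches its yaw must match the box's (or differ by 120 or 240 degrees) within 3 degrees.
- key (a point): Middle of the T key, 17 mm above the inner lid's origin: a bar 56 mm along the inner lid's x, 14 mm wide, 8 mm high, on a thin stem through the outer lid's slot. It starts 60 degrees across the slot and so carries the inner lid. Once the seated outer lid is turned 60 degrees anticlockwise to a stop (inner yaw = outer yaw - 90, give or take 5), it lies along the slot and frees the outer lid.
- spoon: Steel spoon, 150 mm long, lying on the robot's side of the box; bystander.
- mug: White mug with green dots, 100 mm high; bystander.
- garlic: Garlic bulb, 50 mm; bystander.
- spice_jar: Glass spice jar with dark cap, 41 mm across, 105 mm high; bystander.
- spice_jar_b: Another glass spice jar, 105 mm high; bystander.
- pepper_mill: White pepper mill, 183 mm high; bystander.
- lime: Green lime, 52 mm; bystander.

How it is judged:
By the outcome, as a careful person would: the job done as asked, in the order asked, and still so for the second after the job is handed in, while the arm keeps its last pose, push and grip.
It also fails if it takes over 67 s, if anything falls off the work surface, if the arm or the gripper's body presses on something with over 40 N, if the wrist force passes 120 N, or if a joint passes its speed limit or range.

ROBOT

A 7-joint arm with a two-finger parallel gripper is mounted at the origin on a cart in front of the work surface, level with it; the furniture and walls round the work are solid. World frame = base frame: x ahead of the robot, y to its left, z up, the work surface at z = 0. Lengths are in mm, angles in rad, forces in N, time in s.
With the tool pointing down it reaches from about 400 to 875 mm from the base axis. Payload 6.5 kg.
Tool frame: the origin (TCP) lies on the centre line of the jaws, within the pads' length; the fingertips stand robot.tip_reach ahead of it and the grasp point (between the pads) lies 6 mm ahead of it (robot.tip_reach is the distance from the TCP to the fingertips, in mm); z points along the fingers, y is the line along which they close (so a half turn about z gives the same grasp; the last joint's range is limited). The gripper opens to 85 mm and grips with 20 to 120 N. Pads are 22 mm wide; open, the fingers measure 114 mm over their backs; the gripper's body (76 mm by 85 mm) begins 54 mm behind the grasp point. The pads swing forward as they close: fully open they stand 13 mm farther back than shut.
Start: joints at [-1.332, 0.536, -0.004, 1.538, 0.003, 1.067, -0.071], TCP at [195.061, 620.033, 256.29] pointing down, gripper open.
Joint ranges: [-2.7, 2.7], [-0.37, 2.16], [-1.27, 1.26], [0.24, 2.4], [-1.31, 4.45], [0.19, 1.91], [-2.76, 2.76]. Speed limits (rad/s): [2.39, 2.39, 3.14, 3.14, 3.14, 3.14, 3.14].

INTERFACE

Orientations are given as a rotation vector (axis times angle).
In Python, from station import robot gives the robot as it stands.
- The arm moves only by the tool drive_tool, never from a script. Its argument "steps" is a list of rows, each a list of 3 entries, a list of its own where there are three numbers: the shift along the tool's x, y, z in units of 40 mm (1.0 is 40 mm), then the turn, a rotation vector about the tool's x, y, z in degrees, then the opening, from 0 (shut) to 1 (fully open). In form: [[[tx, ty, tz], [wx, wy, wz], gripper], ...]. A call has exactly 5 rows; each row shifts and turns the commanded pose from where the row before left it, along the tool's axes as they then stand; what a row does not reach is not made up. A row lasts 1/10 s, in which the tool goes at most 50 mm and 8.59 degrees, less where a joint would pass 70% of its speed; a pose out of reach is approached as far as the arm can. A call is refused whole if a number of a shift passes 1 or a number of a turn 8.59, either way. A call with a gripper value outside its range is refused whole. The fingers move at their own pace and stop on an object; the grip force is fixed at half the most. Time passes only in rows, so rows that do not move let the fingers close, or fill a call up. It gives the time, the measured TCP pose, the force, the opening and the grip force at its end, in the units of the state.
- robot.state(): the state, without advancing time (a new reading comes with each control period).
- robot.read_camera(name): name is "scene" or "top"; returns a dict with "color" (480x640x3 uint8, blue, green, red), "range_z" (480x640 float32, mm along the optical axis (not along the pixel's ray), 0 where there is no reading), "mtx" (3x3 intrinsics, pixels), "rvec" (rotation vector, rad) and "tvec" (3), from world to camera coordinates, as OpenCV has them. Camera axes: x right, y down, z forward; pixel columns grow to the right and rows downward; lengths in mm; the calibration is good to about 2 mm. A picture is of the moment at which its call begins.
- robot.finish_job(): hands the job in; it is judged then, once.
The state is a dict: "t": time; "joints": joint angles; "joint_vel": joint speeds; "tau": joint torques, N m; "position": TCP position; "tool_rot": TCP orientation; "force": force on the tool from outside, world axes, zero at the start; "ft_torque": the same for the moment, N m; "width": finger opening in mm; "finger_force": force on a finger pad.
Only numpy, scipy, OpenCV 4.12 (cv2) and the standard library are available. Lean on these libraries where they do the work, as an engineer would, in place of code of your own. Each camera call takes 0.05 s, during which the arm holds its last target. There are 200 camera calls.

## Working session

There is one attempt and no reset: what is moved stays moved. The work goes in short steps, Python scripts to look and compute and a tool call to move; the robot and the scene stay as the last step left them, time stands still between calls to the robot, and variables do not carry over. Pictures are saved under pics/ and viewed, at most 10 in all, crops included, and the job is handed in when it is done.

Besides the shell and the picture viewer there is one more tool, called after "Request:" by a JSON object that holds its "api" and its "payload", one argument or row to a line. drive_tool: Moves the arm, as the interface text tells. Its arguments: {"type":"object","properties":{"steps":{"type":"array","items":{"type":"array"}}},"required":["steps"]}

```bash
ls; mkdir -p pics; python3 - <<'E'
from station import robot
import cv2,numpy as np
s=robot.state();print(s, robot.tip_reach)
for n in("scene","top"):
    c=robot.read_camera(n);cv2.imwrite(f"pics/{n}0.png",c["color"]);np.savez(f"{n}0.npz",**c)
    R=cv2.Rodrigues(c["rvec"])[0];print(n,c["mtx"],-R.T@np.ravel(c["tvec"]),R[2])
E
```

```text
pics
{'t': 0.0, 'joints': array([-1.3321991 ,  0.53715236, -0.00449521,  1.53888274,  0.0025747 ,
        1.06729881, -0.07117293]), 'joint_vel': array([0.00090015, 0.00039395, 0.0002137 , 0.00044594, 0.00039316,
       0.00123719, 0.00192604]), 'tau': array([ 1.58407247e-04, -5.83431351e+01,  1.04858972e+00, -2.59102178e+01,
        1.22586940e-02,  9.84211889e-03, -2.03625575e-05]), 'position': array([194.86189493, 619.47983705, 255.41770511]), 'tool_rot': array([-4.76684261e-01, -3.10502659e+00,  2.71075555e-03]), 'force': array([-0.44388909,  0.33228653, -0.19401156]), 'ft_torque': array([-0.0042327 , -0.02461168, -0.00747968]), 'finger_force': 0.0, 'width': 85.50168988852633} 25.0
scene [[453.71318683   0.         314.87810581]
 [  0.         453.71318683 241.61547065]
 [  0.           0.           1.        ]] [579.16929893 774.67303757 832.36399821] [ 0.01085075 -0.7161317  -0.69788082]
top [[558.39867261   0.         311.98934125]
 [  0.         558.39867261 233.17431824]
 [  0.           0.           1.        ]] [ 547.68858623   28.2650549  1210.5155488 ] [ 0.06041738 -0.01192408 -0.99810198]
```

View pics/top0.png

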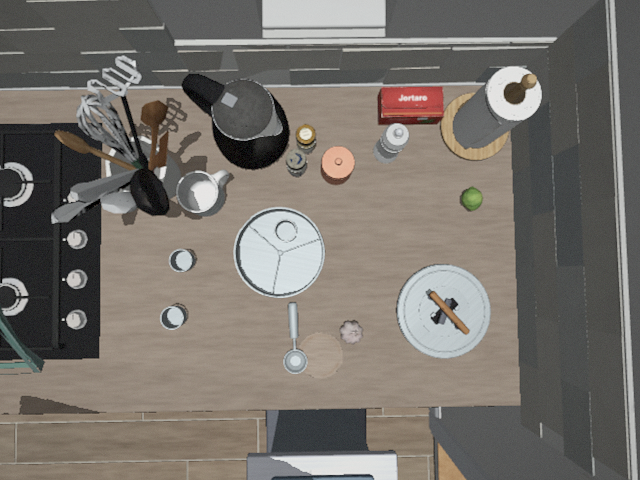

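View pics/scene0.png

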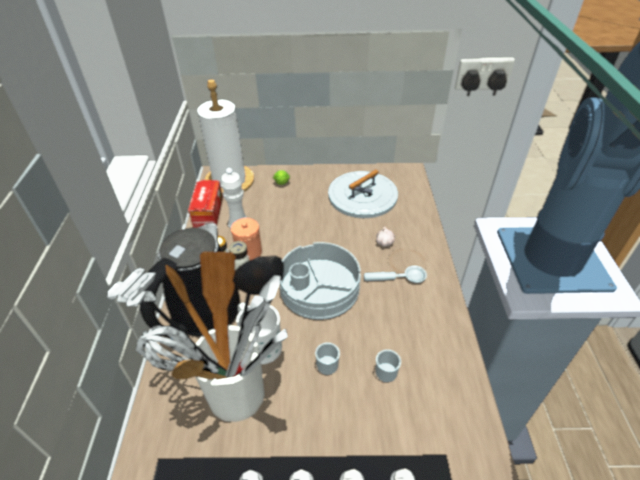

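The top view has the box at (280,252) with its cup at (286,231), loose cups at (181,260) and (173,317), and the lids at (443,310) with the handle running (430,292)-(466,332). The robot is at the bottom, x is up and y is left.

```bash
cat >h.py <<'E'
import cv2,numpy as np
def load(n): return dict(np.load(n))
def cloud(c):
    v,u=np.mgrid[0:480,0:640];K=c["mtx"];z=c["range_z"]
    p=np.stack([(u-K[0,2])/K[0,0]*z,(v-K[1,2])/K[1,1]*z,z],-1)
    R=cv2.Rodrigues(c["rvec"])[0];return (p-np.ravel(c["tvec"]))@R
def ray(c,u,v,h):
    K=c["mtx"];R=cv2.Rodrigues(c["rvec"])[0];o=-R.T@np.ravel(c["tvec"])
    d=np.stack([(np.asarray(u)-K[0,2])/K[0,0],(np.asarray(v)-K[1,2])/K[1,1],np.ones(np.shape(u))],-1)@R
    return o+d*((h-o[2])/d[...,2])[...,None]
def px(c,P): return cv2.projectPoints(np.float64(P).reshape(-1,1,3),c["rvec"],c["tvec"],c["mtx"],None)[0].reshape(-1,2)
def circ(p):
    A=np.c_[2*p,np.ones(len(p))];s=np.linalg.lstsq(A,(p**2).sum(1),rcond=None)[0];return s[0],s[1],np.sqrt(s[2]+s[0]**2+s[1]**2)
E
python3 - <<'E'
from h import *
c=load("top0.npz");P=cloud(c)
def reg(u,v,r):
    V,U=np.mgrid[0:480,0:640];return (U-u)**2+(V-v)**2<r*r
print("table z",np.median(P[360:390,200:270,2]))
for n,u,v,r,h,R in(("box",280,252,55,62,93),("c1",181,260,18,48,24),("c2",173,317,18,48,24),("cb",286,231,16,51,24),("lid",443,310,55,18.5,100)):
    m=reg(u,v,r);z=P[...,2];print(n,"z pct",np.percentile(z[m],[5,50,90,97,99]).round(1))
    k=(m&(z>(8 if n=="lid" else h-5))&(z<h+8)).astype(np.uint8)
    ct=max(cv2.findContours(k,cv2.RETR_EXTERNAL,cv2.CHAIN_APPROX_NONE)[0],key=cv2.contourArea)[:,0]
    q=ray(c,ct[:,0],ct[:,1],float(h if n!="lid" else 14))[:,:2]
    f=circ(q)
    for _ in range(3):
        e=np.hypot(*(q-f[:2]).T)-f[2];f=circ(q[abs(e)<4])
    print("  circle",np.round(f,1),R)
# handle
hsv=cv2.cvtColor(c["color"],cv2.COLOR_BGR2HSV);m=reg(443,310,42)&(hsv[...,1]>110)&(hsv[...,2]>60)&(P[...,2]>40)
v,u=np.nonzero(m);q=ray(c,u,v,66.)[:,:2];print("handle",len(q),q.mean(0),np.percentile(P[...,2][m],[10,50,90]))
r=cv2.minAreaRect(q.astype(np.float32));print(r)
im=c["color"]
a=cv2.resize(im[195:310,222:337],(575,575),interpolation=cv2.INTER_CUBIC);cv2.imwrite("pics/box.png",a)
E
```

```text
table z 1.2752401381118752
box z pct [-1.1  4.  25.9 62.3 65.3]
  circle [578.8  86.2  89.8] 93
c1 z pct [-1.8  3.3 43.8 50.2 52.9]
  circle [565.4 289.9  22.6] 24
c2 z pct [-1.8  3.3 43.3 50.4 52.7]
  circle [447.3 307.9  23. ] 24
cb z pct [ 1.2  6.3 48.7 53.4 55. ]
  circle [624.7  71.7  22.6] 24
lid z pct [-0.7 17.6 22.5 65.4 68.6]
  circle [ 450.2 -262.7   99.4] 100
handle 315 [ 451.0293445  -262.37619338] [64.39755337 66.86120876 69.85699654]
((451.39215087890625, -262.1905212402344), (108.95745849609375, 12.665085792541504), 40.92882537841797)
```

View pics/box.png

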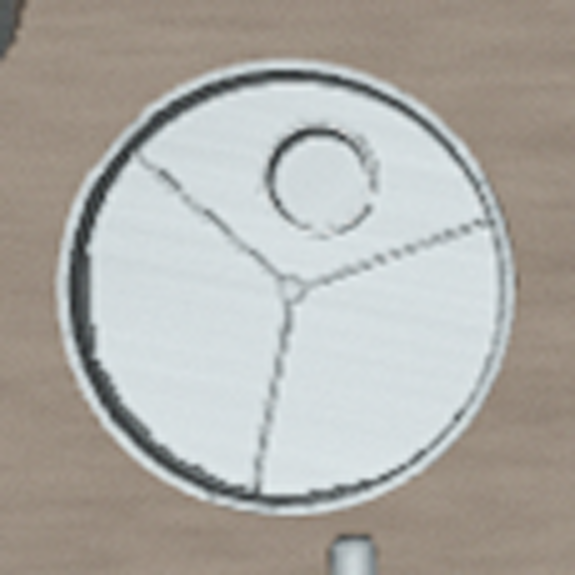

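The crop (×5) shows the divider hub at (291,290), arm ends at (137,152), (490,218) and (258,490), and the rim's outer edge spanning x 58-515, y 60-515.

```bash
python3 - <<'E'
from h import *
c=load("top0.npz")
f=lambda x,y,h:ray(c,222+np.array(x)/5-.4,195+np.array(y)/5-.4,float(h))
print("rim c",f(286.5,287.5,62), np.linalg.norm(f(58,287,62)-f(515,287,62)))
p=f([291,137,490,258],[290,152,218,490],18);print(p)
for i in(1,2,3):
    d=p[i]-p[0];print(np.hypot(d[0],d[1]),np.degrees(np.arctan2(d[1],d[0])))
# box edge vs wood by saturation
hsv=cv2.cvtColor(c["color"],cv2.COLOR_BGR2HSV);V,U=np.mgrid[0:480,0:640]
k=((hsv[...,1]<45)&((U-280)**2+(V-252)**2<52**2)).astype(np.uint8)
ct=max(cv2.findContours(k,0,cv2.CHAIN_APPROX_NONE)[0],key=cv2.contourArea)[:,0]
hl=cv2.convexHull(ct)[:,0];q=ray(c,ct[:,0],ct[:,1],62.)[:,:2];g=circ(q)
for _ in range(4):
    e=np.hypot(*(q-g[:2]).T)-g[2];g=circ(q[abs(e)<2.5])
print("rim fit",g)
P=cloud(c);r=np.hypot(P[...,0]-579.5,P[...,1]-85.5);a=np.degrees(np.arctan2(P[...,1]-85.5,P[...,0]-579.5))
m=(r>89)&(r<93.5)&(P[...,2]>50);
for b in range(-180,180,12):
    s=m&(a>=b)&(a<b+12);print(b,s.sum(),np.round(np.median(P[...,2][s]),1),end="; ")
E
```

```text
rim c [579.20875019  83.12079157  62.        ] 187.730306108006
[[579.32187792  83.31520724  18.        ]
 [639.29064174 148.48138791  18.        ]
 [608.87683558  -2.09954935  18.        ]
 [494.58091072  98.28583887  18.        ]]
88.56005722865349 47.37838428721709
90.3834949842113 -70.91351014094255
86.05318898038688 169.98130411491854
rim fit (np.float64(580.1518353509896), np.float64(80.78464389640658), np.float64(105.59741010846518))
-180 17 62.5; -168 15 62.0; -156 14 63.0; -144 13 64.2; -132 16 63.4; -120 12 62.5; -108 13 63.0; -96 18 64.0; -84 12 56.6; -72 14 57.1; -60 15 63.2; -48 17 64.3; -36 16 62.7; -24 18 62.4; -12 19 61.3; 0 21 61.8; 12 20 62.1; 24 17 62.8; 36 14 58.0; 48 14 59.2; 60 17 62.5; 72 17 61.2; 84 23 63.0; 96 17 61.1; 108 19 62.9; 120 19 63.0; 132 17 62.0; 144 19 62.9; 156 18 58.6; 168 16 56.1;
```

```bash
python3 - <<'E'
from h import *
c=load("top0.npz");s=load("scene0.npz")
a=cv2.resize(c["color"][260:360,393:493],(400,400),interpolation=cv2.INTER_CUBIC)
b=cv2.resize(s["color"][150:250,313:413],(400,400),interpolation=cv2.INTER_CUBIC)
cv2.imwrite("pics/lid.png",np.hstack([a,b]))
E
```

```text
(no output)
```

View pics/lid.png

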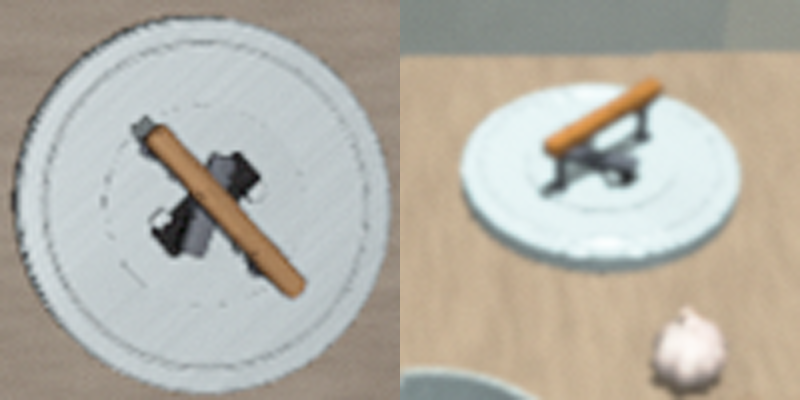

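```bash
python3 - <<'E'
from h import *
out=[]
for n,u0,v0,w in(("top0.npz",418,285,50),("scene0.npz",338,160,50)):
    c=load(n);k=8
    a=cv2.resize(c["color"][v0:v0+w,u0:u0+w],None,fx=k,fy=k,interpolation=cv2.INTER_CUBIC)
    for ang,L,h,col in((10.9,28,26.5,(0,0,255)),(130.9,33,18.5,(0,255,0))):
        t=np.radians(ang);
        for s in(1,-1):
            p=px(c,[450.8+s*L*np.cos(t),-262.4+s*L*np.sin(t),h])[0]
            cv2.circle(a,tuple(int(i) for i in (p-[u0,v0]+.5)*k),4,col,-1)
    out.append(a)
cv2.imwrite("pics/lid2.png",np.hstack(out))
E
```

```text
(no output)
```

View pics/lid2.png

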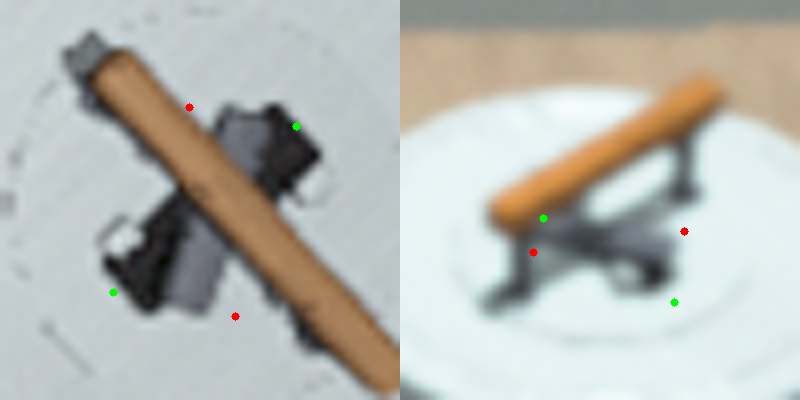

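The key bar in the top crop runs (243,112)-(192,308), about -14° in world. The slot is at about -49°, perpendicular to the handle. So the key is about 35° across the slot, not the nominal 60°, and I'll measure it. I'll refine the cups and the key by colour.

```bash
cat >>h.py <<'E'
from scipy.spatial.transform import Rotation as Ro
def go(s,xyz,yaw):
    "tool shift (units of 40 mm, present tool axes) and turn (deg) to TCP xyz with tool y at world yaw, pointing down"
    R=Ro.from_rotvec(s["tool_rot"]);best=None
    for y in(yaw,yaw+180):
        t=np.radians(y);Y=np.array([np.cos(t),np.sin(t),0]);Z=np.array([0,0,-1.]);T=Ro.from_matrix(np.c_[np.cross(Y,Z),Y,Z])
        w=np.degrees((R.inv()*T).as_rotvec())
        if best is None or abs(w[2])<abs(best[2]): best=w
    ty=R.as_matrix()[:,1]
    print("t %.1f pos"%s["t"],s["position"].round(1),"yaw_y %.1f"%np.degrees(np.arctan2(ty[1],ty[0])),"w %.1f"%s["width"],"F",s["force"].round(1),"q7 %.2f"%s["joints"][6])
    print("  -> shift",(R.inv().apply(np.array(xyz)-s["position"])/40).round(3),"turn",best.round(2))
E
python3 - <<'E'
from h import *
from station import robot
c=load("top0.npz");V,U=np.mgrid[0:480,0:640];hsv=cv2.cvtColor(c["color"],cv2.COLOR_BGR2HSV)
b=c["color"].astype(int);red=b[...,2]-b[...,0]
for n,u,v,r,h in(("c1",181,260,17,48),("c2",173,317,17,48),("box",280,252,52,62)):
    k=((red<5)&((U-u)**2+(V-v)**2<r*r)).astype(np.uint8)
    ct=max(cv2.findContours(k,0,cv2.CHAIN_APPROX_NONE)[0],key=cv2.contourArea);(x,y),R=cv2.minEnclosingCircle(ct)
    q=ray(c,ct[:,0,0],ct[:,0,1],float(h))[:,:2];g=circ(q)
    for _ in range(5): e=np.hypot(*(q-g[:2]).T)-g[2];g=circ(q[abs(e)<max(1.5,np.percentile(abs(e),70))])
    print(n,(x,y,R),ray(c,x,y,float(h)).round(1),np.round(g,1))
# key: mid grey pixels
g=b.mean(2);k=((U-445)**2+(V-311)**2<16**2)&(g>75)&(g<140)&(abs(red)<25)
v,u=np.nonzero(k);q=ray(c,u,v,26.5)[:,:2];print("key",len(q),q.mean(0),cv2.minAreaRect(q.astype(np.float32)))
w,E=np.linalg.eigh(np.cov(q.T));print(np.degrees(np.arctan2(*E[::-1,1])),np.sqrt(w*12))
go(robot.state(),[447,308,150],60)
E
```

```text
c1 (181.36000061035156, 260.0, 12.99123477935791) [566.1 286.2  48. ] [565.9 287.9  24.2]
c2 (173.0, 317.0, 13.601571083068848) [449.  303.4  48. ] [448.5 304.4  25.4]
box (278.68182373046875, 252.0454559326172, 45.727684020996094) [579.3  83.6  62. ] [579.7  83.2  92.7]
key 148 [ 448.84508538 -263.71565831] ((451.75103759765625, -263.58001708984375), (51.196067810058594, 54.881736755371094), 85.3642578125)
158.62539589294633 [36.98706431 63.58627407]
t 0.1 pos [194.9 619.5 255.5] yaw_y 72.5 w 85.3 F [-0.7 -1.   0.2] q7 -0.07
  -> shift [-8.348 -5.535  2.647] turn [-0.09  0.02 12.54]
```

Request:
{"api": "drive_tool", "payload": {
  "steps": [
    [[-0.842,-0.562,0.265],[0,0,0],1],
    [[-0.842,-0.562,0.265],[0,0,0],1],
    [[-0.842,-0.562,0.265],[0,0,0],1],
    [[-0.842,-0.562,0.265],[0,0,0],1],
    [[-0.842,-0.562,0.265],[0,0,0],1]
  ]
}}

```text
t: 0.6
position: [322.7, 460.7, 202.6]
tool_rot: [-0.477, -3.105, 0.001]
force: [1.8, -0.3, 0.6]
width: 85.2
finger_force: 0.0
```

Request:
{"api": "drive_tool", "payload": {
  "steps": [
    [[-0.842,-0.562,0.265],[0,0,0],1],
    [[-0.842,-0.562,0.265],[0,0,0],1],
    [[-0.842,-0.562,0.265],[0,0,0],1],
    [[-0.842,-0.562,0.265],[0,0,0],1],
    [[-0.842,-0.562,0.265],[0,0,0],1]
  ]
}}

```text
t: 1.1
position: [449.5, 303.1, 149.7]
tool_rot: [-0.477, -3.105, 0.0]
force: [0.7, 0.5, -0.1]
width: 85.6
finger_force: 0.0
```

Request:
{"api": "drive_tool", "payload": {
  "steps": [
    [[0,0,0],[0,0,7.7],1],
    [[0,0,0],[0,0,7.7],1],
    [[0,0,0],[0,0,7.7],1],
    [[0,0,0],[0,0,7.7],1],
    [[0,0,0],[0,0,7.7],1]
  ]
}}

```text
t: 1.6
position: [448.7, 304.4, 150.0]
tool_rot: [-1.482, -2.77, 0.001]
force: [-0.1, 0.1, 0.6]
width: 84.9
finger_force: 0.0
```

Request:
{"api": "drive_tool", "payload": {
  "steps": [
    [[0,0,0],[0,0,7.7],1],
    [[0,0,0],[0,0,7.6],1],
    [[0,0,0],[0,0,0],1],
    [[0,0,0],[0,0,0],1],
    [[0,0,0],[0,0,0],1]
  ]
}}

```text
t: 2.1
position: [448.8, 304.5, 150.2]
tool_rot: [-1.827, -2.556, 0.0]
force: [-0.3, -0.2, -0.6]
width: 85.6
finger_force: 0.0
```

```bash
python3 - <<'E'
from h import *
from station import robot
go(robot.state(),[448.7,304,43],18.7)
c=robot.read_camera("top");s=robot.read_camera("scene")
cv2.imwrite("pics/a.png",np.hstack([cv2.resize(c["color"][240:360,100:260],(400,300)),cv2.resize(s["color"][300:420,280:440],(400,300))]))
for p in([448.7,304,48],): print(px(s,p),px(c,p))
E
```

```text
t 2.1 pos [448.8 304.5 150.2] yaw_y 18.9 w 85.6 F [-0.3 -0.2 -0.6] q7 -0.16
  -> shift [-0.011 -0.005  2.679] turn [-0.01  0.    0.19]
[[388.78191986 360.27339249]] [[172.72471161 317.15513192]]
```

Request:
{"api": "drive_tool", "payload": {
  "steps": [
    [[0,0,0.7],[0,0,0],1],
    [[0,0,0.7],[0,0,0],1],
    [[0,0,0.7],[0,0,0],1],
    [[0,0,0.38],[0,0,0],1],
    [[0,0,0.2],[0,0,0],1]
  ]
}}

```text
t: 2.7
position: [448.4, 304.0, 41.9]
tool_rot: [-1.829, -2.553, 0.003]
force: [-0.5, 0.8, 0.4]
width: 85.4
finger_force: 0.0
```

Request:
{"api": "drive_tool", "payload": {
  "steps": [
    [[0,0,0],[0,0,0],0.45],
    [[0,0,0],[0,0,0],0.3],
    [[0,0,0],[0,0,0],0.3],
    [[0,0,0],[0,0,0],0.3],
    [[0,0,0],[0,0,0],0.3]
  ]
}}

```text
t: 3.2
position: [449.5, 305.0, 44.6]
tool_rot: [1.83, 2.553, 0.003]
force: [-1.5, -0.7, 7.0]
width: 45.0
finger_force: 60.3
```

Request:
{"api": "drive_tool", "payload": {
  "steps": [
    [[0,0,-0.1],[0,0,0],0.3],
    [[0,0,-0.4],[0,0,0],0.3],
    [[0,0,-0.7],[0,0,0],0.3],
    [[0,0,-0.7],[0,0,0],0.3],
    [[0,0,-0.7],[0,0,0],0.3]
  ]
}}

```text
t: 3.7
position: [449.0, 304.5, 149.5]
tool_rot: [1.83, 2.553, 0.002]
force: [-0.1, -0.0, -1.4]
width: 45.1
finger_force: 61.4
```

```bash
python3 - <<'E'
from h import *
from station import robot
go(robot.state(),[565.2,124.9,145],18.7)
c=robot.read_camera("top");s=robot.read_camera("scene")
cv2.imwrite("pics/a.png",np.hstack([cv2.resize(c["color"][240:360,100:260],(400,300)),cv2.resize(s["color"][260:380,300:460],(400,300))]))
print(robot.state()["finger_force"])
E
```

```text
t 3.7 pos [449.  304.5 149.5] yaw_y 18.7 w 45.1 F [-0.1 -0.  -1.4] q7 -0.16
  -> shift [-5.186  1.309  0.112] turn [ 0.06 -0.02  0.03]
61.39519114047289
```

View pics/a.png

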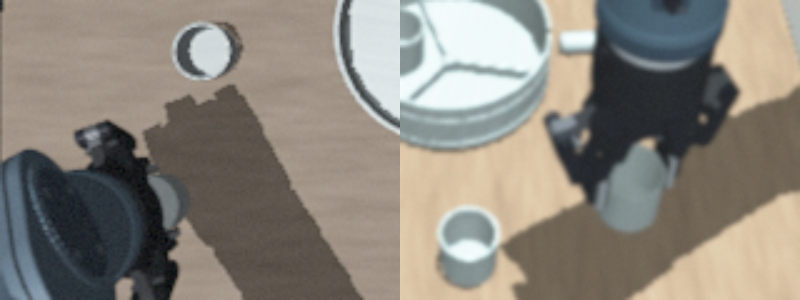

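Request:
{"api": "drive_tool", "payload": {
  "steps": [
    [[-0.864,0.218,0],[0,0,0],0.3],
    [[-0.864,0.218,0],[0,0,0],0.3],
    [[-0.864,0.218,0],[0,0,0],0.3],
    [[-0.864,0.218,0],[0,0,0],0.3],
    [[-0.864,0.218,0],[0,0,0],0.3]
  ]
}}

```text
t: 4.3
position: [546.1, 153.6, 147.4]
tool_rot: [-1.83, -2.553, -0.0]
force: [-0.7, 0.6, -0.7]
width: 45.1
finger_force: 61.4
```

Request:
{"api": "drive_tool", "payload": {
  "steps": [
    [[-0.864,0.218,0.1],[0,0,0],0.3],
    [[0,0,0.4],[0,0,0],0.3],
    [[0,0,0.6],[0,0,0],0.3],
    [[0,0,0.6],[0,0,0],0.3],
    [[0,0,0.4],[0,0,0],0.3]
  ]
}}

```text
t: 4.8
position: [564.2, 124.8, 61.8]
tool_rot: [-1.83, -2.553, 0.002]
force: [-0.5, 0.2, -1.0]
width: 45.3
finger_force: 61.4
```

Request:
{"api": "drive_tool", "payload": {
  "steps": [
    [[0,0,0.2],[0,0,0],0.3],
    [[0,0,0.1],[0,0,0],0.3],
    [[0,0,0],[0,0,0],0.3],
    [[0,0,0],[0,0,0],0.3],
    [[0,0,0],[0,0,0],0.3]
  ]
}}

```text
t: 5.3
position: [565.7, 125.2, 51.9]
tool_rot: [1.83, 2.553, 0.002]
force: [-0.5, -0.1, -0.4]
width: 45.0
finger_force: 61.4
```

Request:
{"api": "drive_tool", "payload": {
  "steps": [
    [[0,0,0.03],[0,0,0],0.3],
    [[0,0,0.025],[0,0,0],0.3],
    [[0,0,0.025],[0,0,0],0.3],
    [[0,0,0],[0,0,0],0.3],
    [[0,0,0],[0,0,0],0.3]
  ]
}}

```text
t: 5.8
position: [565.0, 125.0, 47.9]
tool_rot: [-1.83, -2.553, 0.0]
force: [0.9, -0.1, 0.1]
width: 45.2
finger_force: 61.4
```

Request:
{"api": "drive_tool", "payload": {
  "steps": [
    [[0,0,0.025],[0,0,0],0.3],
    [[0,0,0],[0,0,0],0.3],
    [[0,0,0],[0,0,0],0.3],
    [[0,0,0],[0,0,0],0.3],
    [[0,0,0],[0,0,0],0.3]
  ]
}}

```text
t: 6.3
position: [565.1, 124.9, 47.6]
tool_rot: [-1.83, -2.553, -0.0]
force: [-3.1, -1.0, 7.4]
width: 45.2
finger_force: 62.1
```

Request:
{"api": "drive_tool", "payload": {
  "steps": [
    [[0,0,0],[0,0,0],0.6],
    [[0,0,0],[0,0,0],0.72],
    [[0,0,0],[0,0,0],0.78],
    [[0,0,0],[0,0,0],0.78],
    [[0,0,-0.2],[0,0,0],0.78]
  ]
}}

```text
t: 6.8
position: [564.2, 124.8, 54.2]
tool_rot: [-1.829, -2.552, 0.003]
force: [-0.3, 0.4, -1.0]
width: 66.5
finger_force: 0.0
```

Request:
{"api": "drive_tool", "payload": {
  "steps": [
    [[0,0,-0.3],[0,0,0],0.78],
    [[0,0,-0.6],[0,0,0],0.78],
    [[0,0,-0.7],[0,0,0],0.8],
    [[0,0,-0.7],[0,0,0],1],
    [[0,0,-0.1],[0,0,0],1]
  ]
}}

```text
t: 7.3
position: [567.5, 125.3, 155.3]
tool_rot: [1.828, 2.55, 0.009]
force: [0.3, -0.9, -0.2]
width: 85.1
finger_force: 0.0
```

Request:
{"api": "drive_tool", "payload": {
  "steps": [
    [[0.768,0.266,0],[0,0,0],1],
    [[0.768,0.266,0],[0,0,0],1],
    [[0.768,0.266,0],[0,0,0],1],
    [[0.768,0.266,0],[0,0,0],1],
    [[0.768,0.266,0],[0,0,0],1]
  ]
}}

```text
t: 7.8
position: [565.8, 288.8, 151.1]
tool_rot: [-1.83, -2.553, 0.0]
force: [0.9, 0.8, -0.0]
width: 85.3
finger_force: 0.0
```

Request:
{"api": "drive_tool", "payload": {
  "steps": [
    [[0,0,0],[0,0,8.5],1],
    [[0,0,0],[0,0,8.5],1],
    [[0,0,0],[0,0,8.5],1],
    [[0,0,0],[0,0,8.5],1],
    [[0,0,0],[0,0,8.5],1]
  ]
}}

```text
t: 8.3
position: [565.8, 287.5, 151.1]
tool_rot: [-2.636, -1.709, 0.0]
force: [-0.2, 0.8, 0.2]
width: 85.4
finger_force: 0.0
```

Request:
{"api": "drive_tool", "payload": {
  "steps": [
    [[0,0,0],[0,0,8.5],1],
    [[0,0,0],[0,0,8.5],1],
    [[0,0,0],[0,0,0],1],
    [[0,0,0],[0,0,0],1],
    [[0,0,0],[0,0,0],1]
  ]
}}

```text
t: 8.8
position: [566.0, 287.5, 151.0]
tool_rot: [-2.854, -1.313, -0.0]
force: [0.2, 0.1, -0.3]
width: 85.1
finger_force: 0.0
```

```bash
python3 - <<'E'
from h import *
from station import robot
go(robot.state(),[565.9,287.5,44],-41.3)
c=robot.read_camera("top");s=robot.read_camera("scene")
cv2.imwrite("pics/b.png",np.hstack([cv2.resize(c["color"][195:310,222:337],(400,400)),cv2.resize(s["color"][230:390,260:420],(400,400))]))
print(px(s,[565.9,287.5,48]))
E
```

```text
t 8.8 pos [566.  287.5 151. ] yaw_y -40.6 w 85.1 F [ 0.2  0.1 -0.3] q7 -0.89
  -> shift [-0.003 -0.003  2.675] turn [-0.01 -0.    0.7 ]
[[328.34517494 353.67504237]]
```

View pics/b.png

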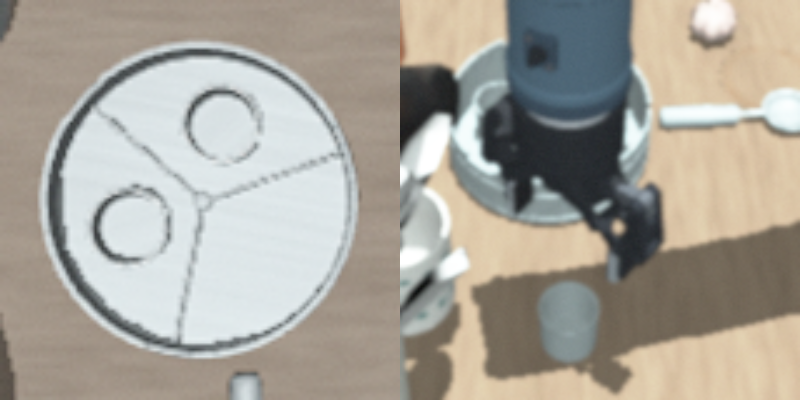

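The scene is as planned: the first cup stands in cell1, clear of the divider and walls, at crop (133,226). Next is the second cup.

Request:
{"api": "drive_tool", "payload": {
  "steps": [
    [[0,0,0.7],[0,0,0.7],1],
    [[0,0,0.7],[0,0,0],1],
    [[0,0,0.7],[0,0,0],1],
    [[0,0,0.38],[0,0,0],1],
    [[0,0,0.17],[0,0,0],1]
  ]
}}

```text
t: 9.4
position: [565.4, 287.1, 43.6]
tool_rot: [2.864, 1.292, -0.003]
force: [0.3, -0.5, -0.2]
width: 85.4
finger_force: 0.0
```

Request:
{"api": "drive_tool", "payload": {
  "steps": [
    [[0,0,0],[0,0,0],0.45],
    [[0,0,0],[0,0,0],0.3],
    [[0,0,0],[0,0,0],0.3],
    [[0,0,0],[0,0,0],0.3],
    [[0,0,0],[0,0,0],0.3]
  ]
}}

```text
t: 9.9
position: [567.0, 288.0, 46.5]
tool_rot: [-2.863, -1.291, -0.004]
force: [-2.3, -0.2, 5.9]
width: 44.0
finger_force: 61.1
```

Request:
{"api": "drive_tool", "payload": {
  "steps": [
    [[0,0,-0.1],[0,0,0],0.3],
    [[0,0,-0.4],[0,0,0],0.3],
    [[0,0,-0.7],[0,0,0],0.3],
    [[0,0,-0.7],[0,0,0],0.3],
    [[0,0,-0.7],[0,0,0],0.3]
  ]
}}

```text
t: 10.4
position: [566.2, 287.4, 151.2]
tool_rot: [2.864, 1.291, 0.001]
force: [0.4, -0.6, -0.0]
width: 44.4
finger_force: 61.2
```

```bash
python3 - <<'E'
from h import *
from station import robot
s=robot.state();print(s["finger_force"]);go(s,[550.3,50.1,150],-41.3)
E
```

```text
61.15205856367538
t 10.4 pos [566.2 287.4 151.2] yaw_y -41.5 w 44.4 F [ 0.4 -0.6 -0. ] q7 -0.90
  -> shift [-4.708  3.632  0.027] turn [ 0.02 -0.04 -0.18]
```

Request:
{"api": "drive_tool", "payload": {
  "steps": [
    [[-0.673,0.519,0],[0,0,0],0.3],
    [[-0.673,0.519,0],[0,0,0],0.3],
    [[-0.673,0.519,0],[0,0,0],0.3],
    [[-0.673,0.519,0],[0,0,0],0.3],
    [[-0.673,0.519,0],[0,0,0],0.3]
  ]
}}

```text
t: 10.9
position: [554.8, 116.6, 150.2]
tool_rot: [-2.864, -1.291, -0.002]
force: [0.1, -0.5, -1.3]
width: 44.1
finger_force: 61.2
```

Request:
{"api": "drive_tool", "payload": {
  "steps": [
    [[-0.673,0.519,0],[0,0,0],0.3],
    [[-0.673,0.519,0],[0,0,0],0.3],
    [[0,0,0.4],[0,0,0],0.3],
    [[0,0,0.6],[0,0,0],0.3],
    [[0,0,0.6],[0,0,0],0.3]
  ]
}}

```text
t: 11.4
position: [550.9, 50.5, 85.2]
tool_rot: [-2.864, -1.291, -0.003]
force: [0.1, 0.6, -0.4]
width: 44.5
finger_force: 61.2
```

Request:
{"api": "drive_tool", "payload": {
  "steps": [
    [[0,0,0.5],[0,0,0],0.3],
    [[0,0,0.25],[0,0,0],0.3],
    [[0,0,0.08],[0,0,0],0.3],
    [[0,0,0],[0,0,0],0.3],
    [[0,0,0],[0,0,0],0.3]
  ]
}}

```text
t: 11.9
position: [551.0, 50.2, 52.7]
tool_rot: [2.864, 1.291, 0.003]
force: [-0.1, 0.2, -0.8]
width: 43.9
finger_force: 61.2
```

Request:
{"api": "drive_tool", "payload": {
  "steps": [
    [[0,0,0.025],[0,0,0],0.3],
    [[0,0,0.025],[0,0,0],0.3],
    [[0,0,0.025],[0,0,0],0.3],
    [[0,0,0],[0,0,0],0.3],
    [[0,0,0],[0,0,0],0.3]
  ]
}}

```text
t: 12.4
position: [550.6, 50.3, 49.5]
tool_rot: [-2.864, -1.291, -0.001]
force: [-1.4, 0.1, 7.5]
width: 44.1
finger_force: 61.9
```

Request:
{"api": "drive_tool", "payload": {
  "steps": [
    [[0,0,0],[0,0,0],0.6],
    [[0,0,0],[0,0,0],0.72],
    [[0,0,0],[0,0,0],0.78],
    [[0,0,0],[0,0,0],0.78],
    [[0,0,-0.2],[0,0,0],0.78]
  ]
}}

```text
t: 12.9
position: [549.4, 50.0, 56.2]
tool_rot: [-2.864, -1.291, 0.003]
force: [0.4, 1.0, 0.1]
width: 66.5
finger_force: 0.0
```

Request:
{"api": "drive_tool", "payload": {
  "steps": [
    [[0,0,-0.3],[0,0,0],0.78],
    [[0,0,-0.6],[0,0,0],0.78],
    [[0,0,-0.7],[0,0,0],0.78],
    [[0,0,-0.7],[0,0,0],0.78],
    [[0,0,-0.1],[0,0,0],0.78]
  ]
}}

```text
t: 13.4
position: [552.4, 50.0, 156.7]
tool_rot: [2.863, 1.29, 0.01]
force: [-0.4, -0.0, -0.6]
width: 66.8
finger_force: 0.0
```

Request:
{"api": "drive_tool", "payload": {
  "steps": [
    [[-0.939,0.411,0],[0,0,0],0.78],
    [[-0.939,0.411,0],[0,0,0],0.78],
    [[-0.939,0.411,0],[0,0,0],0.78],
    [[-0.939,0.411,0],[0,0,0],0.78],
    [[-0.939,0.411,0],[0,0,0],0.78]
  ]
}}

```text
t: 13.9
position: [486.7, -146.4, 153.0]
tool_rot: [2.864, 1.292, 0.001]
force: [0.6, -0.4, 0.2]
width: 66.6
finger_force: 0.0
```

Request:
{"api": "drive_tool", "payload": {
  "steps": [
    [[-0.939,0.411,0],[0,0,0],0.7],
    [[-0.939,0.411,0],[0,0,0],0.7],
    [[-0.939,0.411,0],[0,0,0],0.7],
    [[0,0,0],[0,0,7.8],0.7],
    [[0,0,0],[0,0,0],0.7]
  ]
}}

```text
t: 14.4
position: [449.0, -263.5, 152.9]
tool_rot: [2.947, 1.087, -0.0]
force: [0.2, 0.5, -0.4]
width: 59.9
finger_force: 0.0
```

```bash
python3 - <<'E'
from h import *
from station import robot
go(robot.state(),[451.0,-262.3,64.5],-49.1)
c=robot.read_camera("top");s=robot.read_camera("scene");np.savez("top1.npz",**c)
cv2.imwrite("pics/c.png",np.hstack([cv2.resize(c["color"][195:310,222:337],(400,400),interpolation=2),cv2.resize(s["color"][130:230,313:413],(400,400))]))
# handle from scene camera
b=s["color"].astype(int);V,U=np.mgrid[0:480,0:640]
m=(b[...,2]-b[...,0]>70)&(U>338)&(U<388)&(V>160)&(V<205);v,u=np.nonzero(m)
c0=load("scene0.npz");b=c0["color"].astype(int);hs=cv2.cvtColor(c0["color"],cv2.COLOR_BGR2HSV);P=cloud(c0)
m=(hs[...,1]>140)&(abs(U-364)<25)&(abs(V-182)<20)&(P[...,2]>45);v,u=np.nonzero(m);q=ray(c0,u,v,62.)
print(len(u),q.mean(0),cv2.minAreaRect(q[:,:2].astype(np.float32)))
E
```

```text
t 14.4 pos [ 449.  -263.5  152.9] yaw_y -49.5 w 59.9 F [ 0.2  0.5 -0.4] q7 -0.01
  -> shift [0.058 0.01  2.21 ] turn [ 0.01  0.02 -0.43]
97 [ 453.1701421  -266.47534542   62.        ] ((451.4721984863281, -267.2452087402344), (107.44989776611328, 14.245412826538086), 42.64845275878906)
```

View pics/c.png

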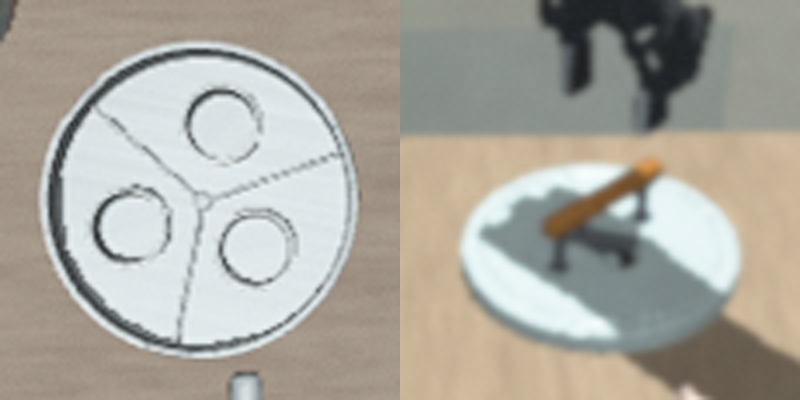

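Both cups stand in their cells, at crop (133,226) and (258,247). The gripper hovers over the handle.

Request:
{"api": "drive_tool", "payload": {
  "steps": [
    [[0.058,0.01,0.6],[0,0,-0.4],0.6],
    [[0,0,0.6],[0,0,0],0.6],
    [[0,0,0.6],[0,0,0],0.6],
    [[0,0,0.3],[0,0,0],0.6],
    [[0,0,0.1],[0,0,0],0.6]
  ]
}}

```text
t: 15.0
position: [451.7, -259.6, 63.7]
tool_rot: [-2.938, -1.108, 0.002]
force: [-0.1, 0.1, 0.2]
width: 51.0
finger_force: 0.0
```

Request:
{"api": "drive_tool", "payload": {
  "steps": [
    [[0,0,0],[0,0,0],0.4],
    [[0,0,0],[0,0,0],0.25],
    [[0,0,0],[0,0,0],0.1],
    [[0,0,0],[0,0,0],0],
    [[0,0,0],[0,0,0],0]
  ]
}}

```text
t: 15.5
position: [452.8, -261.5, 65.9]
tool_rot: [2.94, 1.103, 0.003]
force: [-0.5, -0.1, 6.6]
width: 13.1
finger_force: 59.4
```

Request:
{"api": "drive_tool", "payload": {
  "steps": [
    [[0,0,0],[0,0,0],0],
    [[0,0,0],[0,0,0],0],
    [[0,0,0],[0,0,0],0],
    [[0,0,0],[0,0,0],0],
    [[0,0,0],[0,0,0],0]
  ]
}}

```text
t: 16.0
position: [452.8, -261.5, 65.9]
tool_rot: [2.94, 1.103, 0.003]
force: [0.4, -0.1, 6.7]
width: 12.9
finger_force: 59.4
```

Request:
{"api": "drive_tool", "payload": {
  "steps": [
    [[0,0,-0.1],[0,0,0],0],
    [[0,0,-0.2],[0,0,0],0],
    [[0,0,-0.4],[0,0,0],0],
    [[0,0,-0.5],[0,0,0],0],
    [[0,0,-0.5],[0,0,0],0]
  ]
}}

```text
t: 16.5
position: [451.2, -260.6, 133.4]
tool_rot: [-2.941, -1.103, 0.001]
force: [0.9, 0.2, -4.9]
width: 12.8
finger_force: 58.8
```

Request:
{"api": "drive_tool", "payload": {
  "steps": [
    [[0,0,-0.5],[0,0,0],0],
    [[0,0,-0.3],[0,0,0],0],
    [[0,0,-0.1],[0,0,0],0],
    [[0,0,0],[0,0,0],0],
    [[0,0,0],[0,0,0],0]
  ]
}}

```text
t: 17.0
position: [451.3, -260.5, 167.9]
tool_rot: [-2.94, -1.104, 0.002]
force: [-0.3, -0.1, -4.5]
width: 12.4
finger_force: 58.8
```

```bash
python3 - <<'E'
from h import *
from station import robot
s=robot.state();print(s["force"],s["ft_torque"],s["width"]);go(s,[580.8,84.4,165],-46.4)
c=robot.read_camera("top");q=robot.read_camera("scene");np.savez("top2.npz",**c);np.savez("scene2.npz",**q)
p=px(q,[452,-262,105])[0].astype(int);t=px(c,[452,-262,105])[0].astype(int);print(p,t)
a=q["color"][p[1]-45:p[1]+30,p[0]-50:p[0]+50];b=c["color"][t[1]-50:t[1]+50,t[0]-50:t[0]+50]
cv2.imwrite("pics/d.png",np.hstack([cv2.resize(a,(533,400),interpolation=2),cv2.resize(b,(267,400),interpolation=2)]))
# lid tilt from top depth
P=cloud(c);V,U=np.mgrid[0:480,0:640];r=np.hypot(P[...,0]-452,P[...,1]+262);m=(r>60)&(r<95)&(abs(P[...,2]-122)<12)
A=np.c_[P[m][:,:2]-[452,-262],np.ones(m.sum())];print("plane",np.linalg.lstsq(A,P[m][:,2],rcond=None)[0],m.sum())
k=((r<105)&(P[...,2]>105)&(P[...,2]<130)).astype(np.uint8);v,u=np.nonzero(k&(r>88));
E
```

```text
[-0.3220813  -0.11545504 -4.53799178] [ 0.01964362 -0.03564073  0.01462006] 12.358959336684412
t 17.0 pos [ 451.3 -260.5  167.9] yaw_y -48.9 w 12.4 F [-0.3 -0.1 -4.5] q7 -0.02
  -> shift [ 8.111 -4.363  0.075] turn [-0.08  0.03 -2.45]
[364 167] [453 313]
plane [-2.01474839e-03  9.64771235e-04  1.20458937e+02] 3226
```

View pics/d.png

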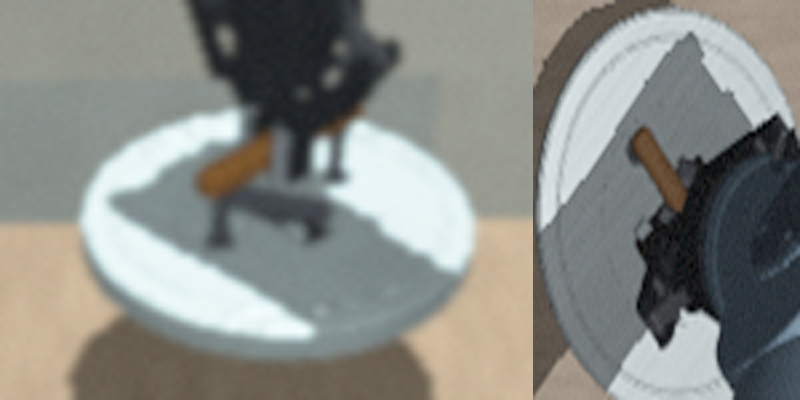

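The lid hangs level, the measured weight is 4.5 N (about 460 g, both lids) and there is no slip. The scene view shows the key bar running (235,195)-(330,215), roughly along world x. I'll measure its angle from the first image.

```bash
python3 - <<'E'
from h import *
c=load("top0.npz");b=c["color"].astype(int)
print("cols 430..459");
for r in range(296,327): print(r," ".join("%3d"%x for x in b[r,430:460].mean(1)))
E
```

```text
cols 430..459
296  74 108 128 141 137 131 130 117 124 169 197 200 199 198 201 200 202 200 198 197 198 200 200 198 197 196 195 197 194 194
297  43  79 112 131 138 138 132 130 113 118 167 197 203 203 201 196 184 188 197 202 197 187 182 187 195 197 197 196 197 195
298  59  47  80 114 129 139 137 133 122 108 117 170 197 205 200 162 111 136 170 187 161  79  48 129 186 200 198 195 192 194
299 125  80  60  88 113 131 139 137 131 121 109 114 167 200 183 113  88 103  91  92  80  40  31  55 153 195 199 196 194 194
300 184 164 127  80  89 114 135 137 136 130 120 113 114 166 151  63 105 121 113 107 103  71  36  36  54 154 195 198 196 197
301 205 210 191 132  70  82 118 132 137 133 130 119 101 114  96  76 113 117 108 104 105  80  40  45  38  77 161 194 196 199
302 202 205 206 187 129  72  87 122 134 136 135 130 118 109  87  95 114 117 107 107 100  73  42  36  36  37  85 164 195 197
303 201 199 203 204 176  97  68  86 120 135 137 134 132 120 106  99 109 113 110 100  80  54  40  41  50  42  37  92 175 198
304 200 200 199 204 186 136  97  70  87 123 135 138 135 129 119 102 108 109 112  99  64  45  4
[... 2057 characters left out ...]
 120 118 113 106 106 170 203 195 197 201 171  75  75  85 107 122 127 129 131 124
322 201 203 205 180  96  34  43  26  60  98 113 113 108 106 126 178 198 197 198 199 180 118  83  82  86 105 115 120 129 125
323 201 200 202 194 157  87  40  66 133 152 138 118 100 103 159 192 195 194 197 198 202 172 134 129  67  75  87 108 131 126
324 203 202 200 203 197 167 141 159 193 205 195 170 149 151 183 196 196 195 196 197 199 193 192 169  90  53  85 112 123 127
325 201 201 201 201 201 205 206 204 202 202 201 200 201 201 198 197 198 198 198 198 198 199 202 183 120  47  54  87 117 123
326 199 201 200 200 200 202 201 201 200 199 198 200 198 196 198 198 196 198 198 199 199 197 201 206 168  54  45  68  96 115
```

```bash
python3 - <<'E'
from h import *
c=load("top0.npz")
p=ray(c,np.array([448,441.]),np.array([298.8,323]),26.5);d=p[0]-p[1];print("key",np.degrees(np.arctan2(d[1],d[0])),np.hypot(*d[:2]),p.mean(0))
from scipy.optimize import least_squares
V,U=np.mgrid[0:480,0:640]
for n,h,ctr in(("top0.npz",18,(451,-262)),("top2.npz",120,(452,-262))):
    c=load(n);b=c["color"].astype(int);k=((b[...,2]-b[...,0]<8)).astype(np.uint8)
    W=ray(c,U,V,float(h));a=[];
    for t in np.radians(np.arange(0,360,3)):
        rr=np.arange(85,112,.25);q=np.c_[ctr[0]+rr*np.cos(t),ctr[1]+rr*np.sin(t),np.full(len(rr),h)]
        uv=px(c,q);g=cv2.remap((b[...,2]-b[...,0]).astype(np.float32),uv[:,0].astype(np.float32)[None],uv[:,1].astype(np.float32)[None],1)[0]
        i=np.argmax(g>12)
        if g[0]<8 and i>0 and 94<rr[i]<108: a.append(q[i,:2])
    a=np.array(a);f=lambda x:np.hypot(*(a-x[:2]).T)-x[2]
    s=least_squares(f,[*ctr,100],loss="soft_l1");print(n,len(a),s.x.round(1),np.median(abs(s.fun)))
E
```

```text
key -17.88446329221025 53.094962931743275 [ 450.99349362 -263.3258151    26.5       ]
top0.npz 120 [ 451.3 -262.7  100.9] 0.2973211765276673
top2.npz 92 [ 449.4 -259.6  100.8] 0.4185748044958686
```

Request:
{"api": "drive_tool", "payload": {
  "steps": [
    [[0.4,-0.215,0],[0,0,0],0],
    [[0.8,-0.43,0],[0,0,0],0],
    [[1,-0.538,0],[0,0,0],0],
    [[1,-0.538,0],[0,0,0],0],
    [[1,-0.538,0],[0,0,0],0]
  ]
}}

```text
t: 17.6
position: [519.0, -80.8, 168.2]
tool_rot: [-2.941, -1.103, 0.001]
force: [1.5, -1.0, -5.3]
width: 12.9
finger_force: 58.8
```

Request:
{"api": "drive_tool", "payload": {
  "steps": [
    [[1,-0.538,0],[0,0,0],0],
    [[1,-0.538,0],[0,0,0],0],
    [[1,-0.538,0],[0,0,0],0],
    [[0.6,-0.323,0],[0,0,0],0],
    [[0.3,-0.16,0],[0,0,0],0]
  ]
}}

```text
t: 18.1
position: [581.4, 87.3, 167.6]
tool_rot: [-2.938, -1.11, 0.001]
force: [-0.2, -1.2, -4.2]
width: 13.1
finger_force: 58.8
```

Request:
{"api": "drive_tool", "payload": {
  "steps": [
    [[0,0,0],[0,0,-2],0],
    [[0,0,0],[0,0,-2],0],
    [[0,0,0],[0,0,-2],0],
    [[0,0,0],[0,0,0],0],
    [[0,0,0],[0,0,0],0]
  ]
}}

```text
t: 18.6
position: [581.1, 82.2, 168.9]
tool_rot: [2.881, 1.253, 0.0]
force: [0.0, -0.1, -4.1]
width: 12.5
finger_force: 58.8
```

```bash
python3 - <<'E'
from h import *
from station import robot
from scipy.optimize import least_squares
s=robot.state();print(s["force"],s["width"]);go(s,[580.7,84.1,130],-42.9)
c=robot.read_camera("top");q=robot.read_camera("scene");np.savez("top3.npz",**c);np.savez("scene3.npz",**q)
b=c["color"].astype(np.float32);h=120;ctr=(579.5,83.3);a=[]
for t in np.radians(np.arange(0,360,3)):
    rr=np.arange(85,112,.25);Q=np.c_[ctr[0]+rr*np.cos(t),ctr[1]+rr*np.sin(t),np.full(len(rr),h)]
    uv=px(c,Q).astype(np.float32);g=cv2.remap(b[...,2]-b[...,0],uv[:,0][None],uv[:,1][None],1)[0]
    i=np.argmax(g>12)
    if g[0]<8 and i>0 and 94<rr[i]<108: a.append(Q[i,:2])
a=np.array(a);r=least_squares(lambda x:np.hypot(*(a-x[:2]).T)-100.8,ctr,loss="soft_l1");print(len(a),r.x,np.median(abs(r.fun)))
p=px(q,[580,84,115])[0].astype(int)
cv2.imwrite("pics/e.png",cv2.resize(q["color"][p[1]-60:p[1]+60,p[0]-80:p[0]+80],(800,600),interpolation=2))
E
```

```text
[ 0.00997353 -0.0670865  -4.12832777] 12.535228031784804
t 18.6 pos [581.1  82.2 168.9] yaw_y -43.0 w 12.5 F [ 0.  -0.1 -4.1] q7 -0.60
  -> shift [ 0.029 -0.039  0.972] turn [ 0.    0.   -0.07]
64 [578.1756403   80.64033911] 0.23336609133716735
```

Request:
{"api": "drive_tool", "payload": {
  "steps": [
    [[0.056,-0.025,0.2],[0,0,0],0],
    [[0,0,0.3],[0,0,0],0],
    [[0,0,0.3],[0,0,0],0],
    [[0,0,0.17],[0,0,0],0],
    [[0,0,0],[0,0,0],0]
  ]
}}

```text
t: 19.2
position: [580.9, 85.6, 128.2]
tool_rot: [-2.879, -1.256, 0.005]
force: [-0.9, -0.7, -4.7]
width: 12.8
finger_force: 58.8
```

Request:
{"api": "drive_tool", "payload": {
  "steps": [
    [[0,0,0.03],[0,0,0],0],
    [[0,0,0.03],[0,0,0],0],
    [[0,0,0.03],[0,0,0],0],
    [[0,0,0.03],[0,0,0],0],
    [[0,0,0],[0,0,0],0]
  ]
}}

```text
t: 19.7
position: [582.0, 85.8, 125.1]
tool_rot: [-2.879, -1.256, -0.0]
force: [-0.1, 0.2, -5.2]
width: 12.9
finger_force: 58.8
```

Request:
{"api": "drive_tool", "payload": {
  "steps": [
    [[0,0,0.025],[0,0,0],0],
    [[0,0,0.025],[0,0,0],0],
    [[0,0,0.025],[0,0,0],0],
    [[0,0,0.025],[0,0,0],0],
    [[0,0,0],[0,0,0],0]
  ]
}}

```text
t: 20.2
position: [581.9, 85.7, 120.9]
tool_rot: [-2.879, -1.256, 0.0]
force: [0.1, 0.4, -4.6]
width: 13.1
finger_force: 58.8
```

Request:
{"api": "drive_tool", "payload": {
  "steps": [
    [[0,0,0.025],[0,0,0],0],
    [[0,0,0.025],[0,0,0],0],
    [[0,0,0],[0,0,0],0],
    [[0,0,0],[0,0,0],0],
    [[0,0,0],[0,0,0],0]
  ]
}}

```text
t: 20.7
position: [582.1, 85.7, 119.1]
tool_rot: [2.879, 1.256, 0.0]
force: [-0.3, 0.3, -5.0]
width: 12.7
finger_force: 58.8
```

Request:
{"api": "drive_tool", "payload": {
  "steps": [
    [[0,0,0.025],[0,0,0],0],
    [[0,0,0.025],[0,0,0],0],
    [[0,0,0],[0,0,0],0],
    [[0,0,0],[0,0,0],0],
    [[0,0,0],[0,0,0],0]
  ]
}}

```text
t: 21.2
position: [582.0, 85.7, 117.1]
tool_rot: [2.88, 1.256, 0.0]
force: [0.5, -0.4, -4.8]
width: 12.7
finger_force: 58.8
```

Request:
{"api": "drive_tool", "payload": {
  "steps": [
    [[0,0,0.025],[0,0,0],0],
    [[0,0,0],[0,0,0],0],
    [[0,0,0],[0,0,0],0],
    [[0,0,0],[0,0,0],0],
    [[0,0,0],[0,0,0],0]
  ]
}}

```text
t: 21.7
position: [582.1, 85.7, 116.2]
tool_rot: [2.88, 1.256, 0.0]
force: [0.1, 0.1, -2.3]
width: 13.1
finger_force: 58.9
```

Request:
{"api": "drive_tool", "payload": {
  "steps": [
    [[0,0,0.025],[0,0,0],0],
    [[0,0,0.02],[0,0,0],0],
    [[0,0,0],[0,0,0],0],
    [[0,0,0],[0,0,0],0],
    [[0,0,0],[0,0,0],0]
  ]
}}

```text
t: 22.2
position: [582.0, 85.7, 114.3]
tool_rot: [2.879, 1.256, 0.0]
force: [0.3, -0.0, -3.4]
width: 13.0
finger_force: 59.0
```

Request:
{"api": "drive_tool", "payload": {
  "steps": [
    [[0,0,0.015],[0,0,0],0],
    [[0,0,0],[0,0,0],0],
    [[0,0,0],[0,0,0],0],
    [[0,0,0],[0,0,0],0],
    [[0,0,0],[0,0,0],0]
  ]
}}

```text
t: 22.7
position: [582.2, 85.7, 113.9]
tool_rot: [-2.88, -1.256, -0.001]
force: [-1.6, -0.5, 2.0]
width: 12.7
finger_force: 59.7
```

The lids are seated. The inner lid took its own weight at TCP z 116 and the outer lid rests at 113.9, which is exactly +48. Now turning anticlockwise while watching the torque.

Request:
{"api": "drive_tool", "payload": {
  "steps": [
    [[0,0,0],[0,0,-4],0],
    [[0,0,0],[0,0,-5],0],
    [[0,0,0],[0,0,-5],0],
    [[0,0,0],[0,0,-4],0],
    [[0,0,0],[0,0,0],0]
  ]
}}

```text
t: 23.2
position: [582.5, 85.6, 113.9]
tool_rot: [2.647, 1.692, 0.002]
force: [0.0, 0.2, 0.0]
width: 13.0
finger_force: 59.6
```

```bash
python3 - <<'E'
from h import *
from station import robot
s=robot.state();print(s["ft_torque"]);go(s,[581,86,114],-10)
E
```

```text
[-0.04529538 -0.03509478  0.17540043]
t 23.2 pos [582.5  85.6 113.9] yaw_y -24.8 w 13.0 F [0.  0.2 0. ] q7 -0.30
  -> shift [-0.007 -0.038 -0.001] turn [  0.06  -0.03 -14.82]
```

Request:
{"api": "drive_tool", "payload": {
  "steps": [
    [[0,-0.01,0],[0,0,-3],0],
    [[0,-0.01,0],[0,0,-3],0],
    [[0,0,0],[0,0,-3],0],
    [[0,0,0],[0,0,0],0],
    [[0,0,0],[0,0,0],0]
  ]
}}

```text
t: 23.7
position: [581.7, 86.0, 113.9]
tool_rot: [2.508, 1.891, 0.001]
force: [0.8, -1.1, 2.4]
width: 13.0
finger_force: 59.7
```

```bash
python3 - <<'E'
from h import *
from station import robot
s=robot.state();print(s["ft_torque"]);go(s,[581,86,114],-10)
E
```

```text
[-0.03121281 -0.04810322  0.22792907]
t 23.7 pos [581.7  86.  113.9] yaw_y -16.0 w 13.0 F [ 0.8 -1.1  2.4] q7 -0.18
  -> shift [-0.005 -0.016 -0.001] turn [ 0.05 -0.01 -5.97]
```

Request:
{"api": "drive_tool", "payload": {
  "steps": [
    [[0,0,0],[0,0,-2],0],
    [[0,0,0],[0,0,-2],0],
    [[0,0,0],[0,0,0],0],
    [[0,0,0],[0,0,0],0],
    [[0,0,0],[0,0,0],0]
  ]
}}

```text
t: 24.2
position: [581.5, 86.1, 113.9]
tool_rot: [2.439, 1.98, 0.001]
force: [0.0, 0.0, 4.0]
width: 13.0
finger_force: 60.0
```

```bash
python3 - <<'E'
from h import *
from station import robot
s=robot.state();print(s["ft_torque"]);go(s,[581,86,114],-10)
E
```

```text
[-0.08704263 -0.04803455  0.01921603]
t 24.2 pos [581.5  86.1 113.9] yaw_y -11.9 w 13.0 F [0. 0. 4.] q7 -0.12
  -> shift [-0.004 -0.013 -0.002] turn [ 0.03 -0.01 -1.86]
```

Request:
{"api": "drive_tool", "payload": {
  "steps": [
    [[0,0,0],[0,0,-2],0],
    [[0,0,0],[0,0,0],0],
    [[0,0,0],[0,0,0],0],
    [[0,0,0],[0,0,0],0],
    [[0,0,0],[0,0,0],0]
  ]
}}

```text
t: 24.7
position: [581.5, 85.9, 113.9]
tool_rot: [2.404, 2.022, 0.0]
force: [0.0, -0.6, 5.1]
width: 12.8
finger_force: 60.2
```

```bash
python3 - <<'E'
from h import *
from station import robot
s=robot.state();print(s["ft_torque"]);go(s,[581,86,114],-10)
c=robot.read_camera("top");q=robot.read_camera("scene")
p=px(q,[580,84,80])[0].astype(int);t=px(c,[580,84,80])[0].astype(int)
a=q["color"][p[1]-35:p[1]+35,p[0]-35:p[0]+35];b=c["color"][t[1]-35:t[1]+35,t[0]-35:t[0]+35]
out=[cv2.resize(x,(400,400),interpolation=2) for x in(a,b)]
cv2.imwrite("pics/f.png",np.hstack(out))
E
```

```text
[ 0.00154409  0.09713883 -0.15456196]
t 24.7 pos [581.5  85.9 113.9] yaw_y -9.9 w 12.8 F [ 0.  -0.6  5.1] q7 -0.10
  -> shift [-0.    -0.012 -0.002] turn [ 0.02 -0.    0.14]
```

View pics/f.png

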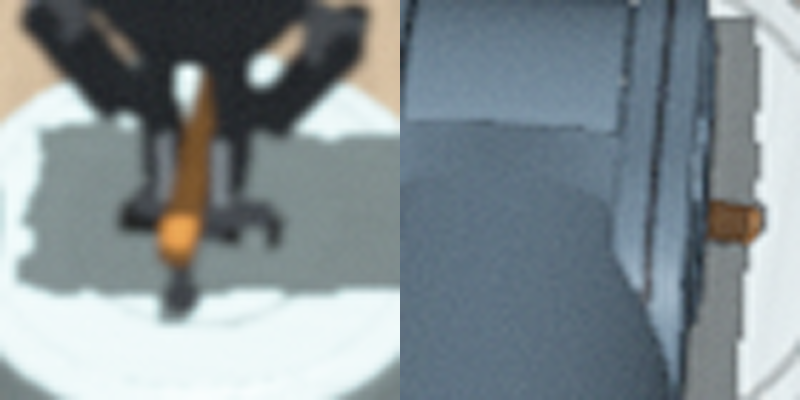

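The scene half shows the key bar (125,215)-(240,230) lying nearly along the slot, whose end shows at (275,225). I'll nudge a little more to feel the stop.

Request:
{"api": "drive_tool", "payload": {
  "steps": [
    [[0,0,-0.005],[0,0,-1.5],0],
    [[0,0,0],[0,0,0],0],
    [[0,0,0],[0,0,0],0],
    [[0,0,0],[0,0,0],0],
    [[0,0,0],[0,0,0],0]
  ]
}}

```text
t: 25.3
position: [581.3, 86.0, 113.9]
tool_rot: [2.377, 2.053, -0.0]
force: [0.2, -1.5, 4.7]
width: 12.6
finger_force: 60.1
```

```bash
python3 - <<'E'
from h import *
from station import robot
for i in range(3):
    s=robot.state();print(s["ft_torque"],s["tau"][6])
    robot.read_camera("top")
go(s,[581,86,114],-10)
E
```

```text
[-0.15375956  0.00910971 -0.16389308] 0.1566933235153556
[-0.11902295  0.02139053 -0.15610806] 0.1568087562918663
[-0.12911911 -0.00232627 -0.13117966] 0.15700126066803932
t 25.4 pos [581.3  85.9 113.9] yaw_y -8.4 w 13.0 F [-0.6 -1.6  3.9] q7 -0.08
  -> shift [ 0.001 -0.007 -0.002] turn [0.   0.01 1.64]
```

Request:
{"api": "drive_tool", "payload": {
  "steps": [
    [[0,0,0],[0,0,-2],0],
    [[0,0,0],[0,0,0],0],
    [[0,0,0],[0,0,0],0],
    [[0,0,0],[0,0,0],0],
    [[0,0,0],[0,0,0],0]
  ]
}}

```text
t: 25.95
position: [581.3, 86.1, 113.9]
tool_rot: [2.341, 2.095, -0.0]
force: [-0.5, -0.2, 5.2]
width: 12.9
finger_force: 60.1
```

```bash
python3 -c "
from h import *
from station import robot
s=robot.state();print(s['ft_torque'],s['tau'][6]);go(s,[581,86,114],-10)"
```

```text
[-0.0826228   0.02999848 -0.13260105] 0.11666928883641958
t 25.9 pos [581.3  86.1 113.9] yaw_y -6.4 w 12.9 F [-0.5 -0.2  5.2] q7 -0.05
  -> shift [-0.003 -0.007 -0.003] turn [0.   0.   3.65]
```

Request:
{"api": "drive_tool", "payload": {
  "steps": [
    [[0,0,0],[0,0,-2],0],
    [[0,0,0],[0,0,0],0],
    [[0,0,0],[0,0,0],0],
    [[0,0,0],[0,0,0],0],
    [[0,0,0],[0,0,0],0]
  ]
}}

```text
t: 26.45
position: [581.3, 86.2, 113.9]
tool_rot: [2.304, 2.135, 0.0]
force: [-0.8, -0.4, 4.1]
width: 13.4
finger_force: 60.1
```

```bash
python3 -c "
from h import *
from station import robot
s=robot.state();print(s['ft_torque'],s['tau'][6]);go(s,[581,86,114],-10)"
```

```text
[-0.01371926 -0.01994081 -0.21027042] 0.16993759665638208
t 26.4 pos [581.3  86.2 113.9] yaw_y -4.4 w 13.4 F [-0.8 -0.4  4.1] q7 -0.02
  -> shift [-0.004 -0.007 -0.002] turn [ 0.   -0.    5.65]
```

Request:
{"api": "drive_tool", "payload": {
  "steps": [
    [[0,0,0],[0,0,-2],0],
    [[0,0,0],[0,0,0],0],
    [[0,0,0],[0,0,0],0],
    [[0,0,0],[0,0,0],0],
    [[0,0,0],[0,0,0],0]
  ]
}}

```text
t: 26.95
position: [581.4, 86.1, 113.9]
tool_rot: [-2.267, -2.175, -0.0]
force: [0.9, 0.0, 3.0]
width: 12.7
finger_force: 61.5
```

```bash
python3 -c "
from h import *
from station import robot
s=robot.state();print(s['ft_torque'],s['tau'][6]);go(s,[581,86,114],-10)
q=robot.read_camera('scene');b=q['color'];print(px(q,[580,84,73]),px(q,[[550,84,75],[610,84,75]]))
p=px(q,[580,84,73])[0].astype(int);g=b[p[1]-9:p[1]+12,p[0]-26:p[0]+27].mean(2)
print(p)
for r in g: print(' '.join('%3d'%x for x in r))
"
```

```text
[ 0.19325367 -0.07072491 -0.95547695] 0.9515181183815002
t 26.9 pos [581.4  86.1 113.9] yaw_y -2.4 w 12.7 F [0.9 0.  3. ] q7 0.01
  -> shift [-0.003 -0.009 -0.002] turn [ 0.01 -0.01  7.61]
[[319.87829802 268.90522126]] [[333.17448639 268.09948469]
 [306.57011741 268.51535217]]
[319 268]
142 141 142 142 143 141 142 139 139 139 139 140 139 139 138 128  98  67  75 111 125 109  84  76  81  82  84  83  93 117 124 102  65  65  98 126 136 138 137 138 138 140 138 138 138 138 137 137 138 137 139 136 136
139 140 141 140 141 139 137 138 137 138 138 137 136 139 134 126  95  61  72 112 126 110  86  81  80  86  81  83  93 117 124 103  65  63  97 124 136 138 138 139 136 138 138 139 137 138 136 138 137 138 136 137 138
140 138 141 140 140 139 138 138 137 138 138 136 137 135 131 120  92  63  73 111 126 112  90  80  84  85  85  84  95 116 124 101  67  61  97 124 134 137 135 137 138 137 137 137 137 138 137 136 137 136 136 134 135
140 140 140 140 139 138 138 136 138 136 139 138 137 134 133 120  93  63  73 109 125 113  93  84  83  89  85  83  92 118 125 100  67  68 100 127 134 136 136 135 138 135 138 139 
[... 2939 characters left out ...]
 139 138 141 137 138 140 139 139 140 138 137 136 135 137 136 136
140 141 141 139 137 137 136 138 139 136 137 138 138 138 138 137 138 140 137 137 133 119 101  89  80  85 102 122 133 140 139 139 140 140 138 139 138 139 140 139 137 139 139 140 138 137 135 136 137 138 137 136 138
141 142 142 140 137 136 138 136 138 137 136 137 137 136 137 135 137 136 135 137 134 126 108  91  81  82 102 125 136 139 138 138 137 138 139 140 137 139 139 138 139 139 139 139 138 139 137 137 140 139 139 140 138
141 141 141 139 140 139 138 137 138 138 139 139 136 138 135 137 137 136 137 138 137 130 112  89  74  81 101 121 136 135 136 137 137 136 136 136 135 136 136 135 138 137 136 136 136 136 138 138 138 138 136 140 137
```

The torque jumped to -0.96 N m, so the stop is reached. I'll back off 1.5° to unload it and lift gently.

Request:
{"api": "drive_tool", "payload": {
  "steps": [
    [[0,0,0],[0,0,1.5],0],
    [[0,0,0],[0,0,0],0],
    [[0,0,-0.02],[0,0,0],0],
    [[0,0,-0.02],[0,0,0],0],
    [[0,0,0],[0,0,0],0]
  ]
}}

```text
t: 27.5
position: [580.8, 86.2, 114.9]
tool_rot: [-2.294, -2.146, 0.001]
force: [2.2, 1.1, -6.2]
width: 12.7
finger_force: 58.7
```

Request:
{"api": "drive_tool", "payload": {
  "steps": [
    [[0,0,-0.025],[0,0,0],0],
    [[0,0,-0.025],[0,0,0],0],
    [[0,0,0],[0,0,0],0],
    [[0,0,0],[0,0,0],0],
    [[0,0,0],[0,0,0],0]
  ]
}}

```text
t: 28.0
position: [580.9, 86.1, 117.3]
tool_rot: [-2.294, -2.145, 0.001]
force: [0.2, 1.0, -5.7]
width: 12.8
finger_force: 58.7
```

```bash
python3 -c "
from h import *
from station import robot
s=robot.state();print(s['ft_torque'],s['tau'][6]);go(s,[581,86,114],-10)"
```

```text
[ 0.36996995 -0.22713947 -0.35666979] 0.329482052475214
t 28.0 pos [580.9  86.1 117.3] yaw_y -3.9 w 12.8 F [ 0.2  1.  -5.7] q7 -0.02
  -> shift [-0.003  0.003  0.083] turn [-0.05  0.    6.15]
```

Lifting shows -5.7 N and residual torque, so it is still catching. I'll set it back down, turn back about 4° to centre the key in the slot, and retry.

Request:
{"api": "drive_tool", "payload": {
  "steps": [
    [[0,0,0.04],[0,0,0],0],
    [[0,0,0.04],[0,0,0],0],
    [[0,0,0],[0,0,2],0],
    [[0,0,0],[0,0,2],0],
    [[0,0,0],[0,0,0],0]
  ]
}}

```text
t: 28.5
position: [581.2, 85.8, 114.3]
tool_rot: [2.37, 2.062, -0.001]
force: [-0.4, -0.2, -4.0]
width: 13.0
finger_force: 59.1
```

```bash
python3 -c "
from h import *
from station import robot
s=robot.state();print(s['ft_torque'],s['tau'][6]);go(s,[581,86,114],-10)"
```

```text
[ 0.00611887 -0.04973836  0.02225627] -0.2919105626642704
t 28.5 pos [581.2  85.8 114.3] yaw_y -7.9 w 13.0 F [-0.4 -0.2 -4. ] q7 -0.07
  -> shift [ 0.004 -0.005  0.007] turn [-0.01  0.03  2.06]
```

Request:
{"api": "drive_tool", "payload": {
  "steps": [
    [[0,0,-0.03],[0,0,0],0],
    [[0,0,-0.03],[0,0,0],0],
    [[0,0,0],[0,0,0],0],
    [[0,0,0],[0,0,0],0],
    [[0,0,0],[0,0,0],0]
  ]
}}

```text
t: 29.0
position: [581.3, 86.0, 116.7]
tool_rot: [2.368, 2.064, 0.0]
force: [-0.4, 0.9, -3.7]
width: 12.7
finger_force: 59.1
```

```bash
python3 -c "
from h import *
from station import robot
s=robot.state();print(s['ft_torque'],s['tau'][6]);go(s,[581,86,114],-10)"
```

```text
[0.01260484 0.0197304  0.04156554] 0.0008198908653866965
t 29.0 pos [581.3  86.  116.7] yaw_y -7.9 w 12.7 F [-0.4  0.9 -3.7] q7 -0.07
  -> shift [-0.001 -0.007  0.068] turn [ 0.   -0.    2.14]
```

Request:
{"api": "drive_tool", "payload": {
  "steps": [
    [[0,0,-0.025],[0,0,0],0],
    [[0,0,-0.025],[0,0,0],0],
    [[0,0,0],[0,0,0],0],
    [[0,0,0],[0,0,0],0],
    [[0,0,0],[0,0,0],0]
  ]
}}

```text
t: 29.5
position: [581.3, 86.0, 118.7]
tool_rot: [2.368, 2.064, -0.0]
force: [-0.7, -0.4, -2.8]
width: 13.0
finger_force: 59.1
```

```bash
python3 -c "
from h import *
from station import robot
F=[]
for i in range(6):
    s=robot.state();F.append(np.r_[s['force'],s['ft_torque']]);robot.read_camera('top')
print(np.mean(F,0).round(2));go(s,[581,86,114],-10)"
```

```text
[-0.01 -0.05 -2.95  0.01 -0.02  0.  ]
t 29.8 pos [581.3  86.  118.7] yaw_y -7.9 w 12.9 F [ 0.  -0.1 -4.4] q7 -0.07
  -> shift [-0.002 -0.007  0.117] turn [0.   0.   2.14]
```

The lift now carries -2.95 N, the outer lid alone, with no side load. Raising it straight up.

Request:
{"api": "drive_tool", "payload": {
  "steps": [
    [[0,0,-0.05],[0,0,0],0],
    [[0,0,-0.05],[0,0,0],0],
    [[0,0,-0.1],[0,0,0],0],
    [[0,0,-0.1],[0,0,0],0],
    [[0,0,-0.1],[0,0,0],0]
  ]
}}

```text
t: 30.3
position: [581.4, 86.0, 135.2]
tool_rot: [2.368, 2.064, 0.0]
force: [-0.5, -0.6, -3.5]
width: 12.7
finger_force: 59.1
```

Request:
{"api": "drive_tool", "payload": {
  "steps": [
    [[0,0,-0.2],[0,0,0],0],
    [[0,0,-0.3],[0,0,0],0],
    [[0,0,-0.4],[0,0,0],0],
    [[0,0,-0.4],[0,0,0],0],
    [[0,0,-0.4],[0,0,0],0]
  ]
}}

```text
t: 30.8
position: [581.4, 86.0, 204.3]
tool_rot: [2.368, 2.063, 0.001]
force: [0.4, -0.3, -2.5]
width: 12.9
finger_force: 59.1
```

Request:
{"api": "drive_tool", "payload": {
  "steps": [
    [[0,0,-0.4],[0,0,0],0],
    [[0,0,-0.4],[0,0,0],0],
    [[0,0,-0.3],[0,0,0],0],
    [[0,0,-0.2],[0,0,0],0],
    [[0,0,-0.1],[0,0,0],0]
  ]
}}

```text
t: 31.3
position: [581.5, 86.1, 259.6]
tool_rot: [2.368, 2.064, 0.001]
force: [0.5, 0.1, -2.4]
width: 13.0
finger_force: 59.1
```

Request:
{"api": "drive_tool", "payload": {
  "steps": [
    [[0,0,0],[0,0,0],0],
    [[0,0,0],[0,0,0],0],
    [[0,0,0],[0,0,0],0],
    [[0,0,0],[0,0,0],0],
    [[0,0,0],[0,0,0],0]
  ]
}}

```text
t: 31.8
position: [581.1, 86.0, 258.4]
tool_rot: [-2.368, -2.064, 0.001]
force: [1.2, 0.0, -3.7]
width: 12.9
finger_force: 59.1
```

```bash
python3 -c "
from h import *
from station import robot
F=[]
for i in range(5):
    s=robot.state();F.append(s['force']);c=robot.read_camera('top')
print(np.mean(F,0).round(2),s['finger_force']);go(s,[581,86,114],-10)
q=robot.read_camera('scene')
for n,c in(('top',c),('scene',q)):
    P=cloud(c);r=np.hypot(P[...,0]-579.5,P[...,1]-83.5);z=P[...,2]
    m=(r<80)&(r>35)&(z>35)&(z<70);print(n,'inner',m.sum(),np.percentile(z[m],[5,25,50,75,95]).round(1) if m.any() else '')
    if m.sum()>30: print(np.linalg.lstsq(np.c_[P[m][:,:2]-[579.5,83.5],np.ones(m.sum())],z[m],rcond=None)[0].round(4))
    m=(r>55)&(r<95)&(z>190)&(z<225)
    if m.sum()>30: print('outer',m.sum(),np.linalg.lstsq(np.c_[P[m][:,:2]-[579.5,83.5],np.ones(m.sum())],z[m],rcond=None)[0].round(4))
"
```

```text
[ 0.2  -0.25 -3.16] 59.13749098777771
t 32.0 pos [581.3  86.  258.6] yaw_y -7.9 w 12.8 F [-0.4 -0.4 -3.1] q7 -0.15
  -> shift [-2.000e-03 -7.000e-03  3.616e+00] turn [-0.    0.    2.14]
top inner 0 
outer 2141 [-1.300000e-03 -3.100000e-03  2.109298e+02]
scene inner 1763 [59.  60.4 61.3 62.3 63.8]
[ 1.80000e-03 -3.00000e-03  6.14158e+01]
outer 2798 [ 4.700000e-03 -9.000000e-03  2.119353e+02]
```

```bash
python3 -c "
from h import *
from station import robot
q=robot.read_camera('scene');P=cloud(q);r=np.hypot(P[...,0]-579.5,P[...,1]-83.5);z=P[...,2];a=np.degrees(np.arctan2(P[...,1]-83.5,P[...,0]-579.5))
m=(r>115)&(r<150)&(abs(z)<12)&(P[...,1]>100);print('table',m.sum(),np.median(z[m]))
for lo in range(0,90,15): 
    m=(r>=lo)&(r<lo+15)&(z>30)&(z<100);print(lo,m.sum(),np.percentile(z[m],[10,50,90]).round(1))
m=(r>84)&(r<94)&(z>50)&(z<75)
for b in range(-180,180,12):
    s=m&(a>=b)&(a<b+12);print(b,s.sum(),np.percentile(z[s],[20,50,80]).round(1) if s.any() else '',end='; ')
"
```

```text
table 1763 2.0909644950029715
0 146 [61.8 72.9 79.8]
15 263 [61.2 63.4 79. ]
30 405 [59.8 61.9 64. ]
45 540 [59.5 61.2 63.1]
60 681 [59.5 61.2 62.8]
75 1053 [39.7 60.4 63.5]
-180 18 [59.5 63.4 65.2]; -168 18 [55.8 61.2 64.5]; -156 22 [56.8 61.3 64.4]; -144 5 [56.8 59.1 60.4]; -132 0 ; -120 0 ; -108 0 ; -96 0 ; -84 0 ; -72 0 ; -60 0 ; -48 0 ; -36 14 [60.4 61.6 62.6]; -24 14 [61.  62.2 63.1]; -12 3 [61.7 62.2 62.4]; 0 7 [60.3 60.5 61.6]; 12 17 [60.  61.3 63.1]; 24 27 [57.3 61.  63.9]; 36 37 [55.1 59.5 61.9]; 48 41 [56.3 59.9 62.1]; 60 44 [55.  60.  63.3]; 72 47 [54.5 58.9 63.6]; 84 46 [53.2 60.1 62.6]; 96 43 [53.4 57.  64. ]; 108 41 [53.4 58.4 63.8]; 120 34 [54.  58.7 63.9]; 132 28 [54.5 61.  64. ]; 144 25 [53.7 61.3 64. ]; 156 9 [57.1 58.3 63.5]; 168 15 [59.7 60.5 62. ];
```

The inner lid's top reads 59.2 mm once the camera's 2.1 mm table bias is taken off (59 expected), and it is level, so it is seated. The outer lid is level and held about 130 mm above the box.

```bash
python3 -c "
from station import robot
print(robot.finish_job())"
```

```text
the job is handed in; nothing more can be done
None
```

The job is handed in: the two loose cups stand in their compartments, the inner lid measures level and seated, and the gripper holds the outer lid level and still about 13 cm above the rim. The key started about 33° across the slot, not 60°, so the turn to the stop was about 41°. My first lift caught about 3 mm up and probably raised the inner lid slightly; I set it back down and turned back about 5.5° in all before the outer lid lifted off alone.

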